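# Spot check in the drawer warmer with a contact probe

## Task

First pull the drawer of the white bench warmer out to its stop, then take the yellow contact probe from its leaning holder. Stand the probe upright with its tip inside the red ring on the metal plate in the drawer and press lightly, so that the spring tip is about half pushed in; finish like that, still gripping the probe and holding it on the spot, with the drawer still out and the things round about left where they are.

Things in the scene. Friction and masses are not known exactly. Their poses are not given: they have to be found in the camera images.
- warmer: White bench warmer, fixed, 155 deep (x) x 220 wide (y) x 85 mm high; origin at the centre of its underside, -x is the open front with the drawer, +z up. Its yaw varies. The opened drawer's cavity lies ahead of the front; the housing's front edge is at x = -77.5 mm.
- warmer_drawer (a joint): Drawer of the warmer: 0 = shut, grows to 0.090 m at its stop, as it slides along the warmer's -x. Starts up to 10 mm open; about 1.5 N friction. Grey front 12 mm thick, 216 wide, its top edge 71 mm above the worktop; tray walls inside reach 49 mm, the tray floor lies at 16 mm.
- drawer_handle (a point): Middle of the drawer's straight steel bar handle: bar 10 mm thick, 110 mm long along the warmer's y, its centre line 58 mm above the worktop and 38 mm in front of the drawer's front face (33 mm clear behind the bar). Moves with the drawer.
- check_plate: Dark steel plate 50 x 60 x 15 mm, loose, lying flat on the tray floor of the drawer; origin at the centre of its underside, +z up. Moves along with the drawer. 0.3 kg.
- spot (a point): Centre of the red ring (outer diameter 24, white inside of diameter 17 mm, black centre dot) on the top face of the plate, 31 mm above the worktop. Fixed to the plate, at x -4, y +10 mm in its frame, and it is clear of the warmer's housing only when the drawer is out.
- probe_holder: Holder, fixed: grey foot 90 x 70 x 10 mm with a blue socket block (36 x 36 x 40 mm) leaning on it. Origin at the centre of the foot's underside; the socket leans 0.35 rad from vertical, its upper end towards the holder's -x. Yaw varies; it stands to the left or to the right of the warmer.
- socket_mouth (a point): Centre of the socket block's upper face (hole of diameter 14.5 mm along the leaning axis), at x -14, z +92 mm in the holder's frame; the probe's handle stands on it.
- probe: Yellow contact probe, loose, 70 to 130 g. Origin at the centre of the handle's underside, +z from the tip to the handle's top (upright = +z up). Handle 26 (x) x 20 (y) mm, z 0 to 80, flat sides: pinch across y (20 mm). Below it a 12 mm thick steel sheath to z -60, then the spring tip to z -76. Starts leaning in the holder, sheath in the socket; draw it out 80 mm or more along its own axis.
- probe_grip (a point): Point on the probe's axis to grip at, 55 mm above the handle's underside (25 mm below the handle's top).
- probe_point (a point): Very end of the copper spring tip (ball of diameter 7 mm), 76 mm below the handle's underside along the probe when the tip is out. Moves with the tip.
- probe_tip (a joint): How far the spring tip is pushed in: 0 = out, 0.010 m = fully in (hard stop). The spring gives 1.2 N at the start of the travel and 0.3 N more for each mm, so 2.7 N at half.
- red_bottle: Brown bottle with a red cap, 47 mm across, 105 mm high; loose, to be left alone. Origin under its centre. Stands on the other side from the holder.
- blue_cup: White sample cup with a blue lid, 58 mm across, 62 mm high; loose, to be left alone. Origin under its centre.
- bench_timer: White bench timer, 60 x 64 x 17 mm; loose, to be left alone. Origin under its centre.
- masking_tape: Roll of cream masking tape lying flat, 96 mm across, 25 mm high; loose, to be left alone. Origin under its centre.

How it is judged:
On the way, in this order (a step that is already met when the one before it is completed fails the run):
1. The drawer is out to its stop (within 5 mm), while the probe still stands in its holder (value of joint warmer_drawer above 0.085 m and distance between probe and socket_mouth below 0.01 m), for 0.2 s.
2. The probe is out of its holder, gripped (distance between probe and socket_mouth above 0.085 m and contact force between probe and probe_holder below 0.1 N and contact force between the fingers and probe above 1 N), for 0.1 s.
At the end, for the whole second after the job is handed in: For the last second the gripped probe stands within 0.12 rad of upright, point within 8.5 mm of the ring centre, spring tip 2 to 8 mm in (1 to 6 N), at rest, clear of holder and warmer; drawer at least 80 mm out; bottle, cup, timer, tape within 20 mm of their places (value of joint warmer_drawer above 0.08 m and distance between probe_point and spot below 0.0085 m and angle between probe's own z axis and vertical below 0.12 rad and z of probe_grip in the frame of spot above 0.1 m and value of joint probe_tip between 0.002 and 0.008 m and contact force between probe and check_plate between 1 and 6 N and contact force between the fingers and probe above 1 N and contact force between probe and probe_holder below 0.1 N and contact force between probe and warmer below 0.1 N and linear speed of probe below 0.02 m/s and distance of each of red_bottle, blue_cup, bench_timer, masking_tape from where it was at the start of the episode below 0.02 m); the arm keeps its last pose, push and grip.
It fails at once if The probe is pressed on the plate with more than 15 N (contact force between probe and check_plate above 15 N).
It fails at once if The bottle, cup, timer or tape is shifted more than 20 mm (distance of any of red_bottle, blue_cup, bench_timer, masking_tape from where it was at the start of the episode above 0.02 m).
It also fails if it takes over 54 s, if anything falls off the work surface, if the arm or the gripper's body presses on something with over 40 N, if the wrist force passes 120 N, or if a joint passes its speed limit or range.

## Robot

A 6-joint arm with a two-finger parallel gripper is mounted at the origin on a cart in front of the work surface, level with it; the furniture and walls round the work are solid. World frame = base frame: x ahead of the robot, y to its left, z up, the work surface at z = 0. Lengths are in m, angles in rad, forces in N, time in s.
With the tool pointing down it reaches from about 0.275 to 0.725 m from the base axis. Payload 15.9 kg.
Tool frame: the origin (TCP) lies midway between the tips of the shut fingers; the grasp point (between the pads) lies 19 mm behind it; z points along the fingers, y is the line along which they close (so a half turn about z gives the same grasp; the last joint's range is limited). The gripper opens to 85 mm and grips with 20 to 120 N. Pads are 22 mm wide; open, the fingers measure 114 mm over their backs; the gripper's body (76 mm by 85 mm) begins 54 mm behind the grasp point. The pads swing forward as they close: fully open they stand 13 mm farther back than shut.
Start: joints at [1.237, 0.213, -0.034, 1.323, 0, 1.571], TCP at [0.164, 0.472, 0.204] pointing down, gripper open.
Joint ranges: [-2.98, 2.98], [-0.74, 1.72], [-1.14, 1.35], [-2.1, 2.04], [-1.57, 1.44], [-3.14, 3.14]. Speed limits (rad/s): [1.89, 1.89, 2.39, 2.57, 3.14, 3.14].

## Interface

Orientations are given as a unit quaternion [w, x, y, z].
In Python, from workcell import env, imaging, ticket gives the robot as it stands (env), with the cameras (imaging) and the job (ticket).
- The arm moves only by the shell command python3 jog.py 'ROWS' [OPENING]. ROWS is rows parted by semicolons, their numbers by spaces, 1 to 5 of them, each of 6 numbers: dx, dy, dz in m, then a rotation vector rx, ry, rz in rad; each row shifts and turns the commanded pose from where the row before left it, along the tool's axes as they then stand; what a row does not reach is not made up. A row lasts 1/10 s, in which the tool goes at most 0.05 m and 0.15 rad, less where a joint would pass 70% of its speed; a pose out of reach is approached as far as the arm can. OPENING is the finger opening in m, set as the command begins (- or left out keeps the last). The fingers move at their own pace and stop on an object; the grip force is fixed at half the most. Time passes only in rows, so rows that do not move let the fingers close. It prints the time, the measured TCP pose, the force, the opening and the grip force at its end.
- env.read_state(): the state, without advancing time (a new reading comes with each control period).
- imaging.capture(name): name is "side" or "top"; returns the picture (400x640x3 uint8, red, green, blue); there is no depth.
- imaging.camera_model(name): a dict with "intrinsics" (3x3 intrinsics, pixels), "R" (3x3) and "t" (3): a world point X has camera coordinates R X + t. Camera axes: x right, y down, z forward; pixel columns grow to the right and rows downward; lengths in m; the calibration is good to about 2 mm. A picture is of the moment at which its call begins. camera_model takes no time and is no camera call.
- ticket.close_job(): hands the job in; it is judged then, once.
The state is a dict: "t": time; "qpos": joint angles; "qd": joint speeds; "joint_torque": joint torques, N m; "tcp_pos": TCP position; "tool_rot": TCP orientation; "wrist_force": force on the tool from outside, world axes, zero at the start; "wrist_torque": the same for the moment, N m; "gripper_width": finger opening in m; "grip_force": force on a finger pad.
Only numpy, scipy, OpenCV 4.12 (cv2) and the standard library are available. Lean on these libraries where they do the work, as an engineer would, in place of code of your own. Each camera call takes 0.05 s, during which the arm holds its last target. There are 200 camera calls.

## Working session

There is one attempt and no reset: what is moved stays moved. The work goes in short steps, Python scripts to look and compute and a shell command to move; the robot and the scene stay as the last step left them, time stands still between calls to the robot, and variables do not carry over. Pictures are saved under pics/ and viewed, at most 11 in all, crops included, and the job is handed in when it is done.

```bash
ls; mkdir -p pics
python3 - <<'E'
from workcell import env, imaging, ticket
import cv2
for n in("top","side"):
    cv2.imwrite(f"pics/{n}0.png",imaging.capture(n)[:,:,::-1]); m=imaging.camera_model(n); print(n,m)
s=env.read_state(); print(s["t"],s["tcp_pos"],s["tool_rot"])
E
```

```text
jog.py
pics
workcell.py
top {'intrinsics': array([[512.26959327,   0.        , 317.66846301],
       [  0.        , 512.26959327, 200.02272773],
       [  0.        ,   0.        ,   1.        ]]), 'R': array([[ 0.09597041, -0.99531259,  0.01193875],
       [-0.88068349, -0.09049503, -0.46498091],
       [ 0.46388175,  0.03411014, -0.88524021]]), 't': array([-0.13498008,  0.51378577,  1.46814629])}
side {'intrinsics': array([[498.1652241 ,   0.        , 314.81442151],
       [  0.        , 498.1652241 , 190.47810751],
       [  0.        ,   0.        ,   1.        ]]), 'R': array([[ 0.94021122, -0.34056904,  0.00394873],
       [-0.17810054, -0.50149959, -0.84662764],
       [ 0.29031545,  0.79530553, -0.53217107]]), 't': array([-0.54731075,  0.16104415,  1.48203008])}
0.1 [0.16371719 0.47208378 0.20316966] [-8.35307037e-05  1.66142745e-01  9.86101584e-01 -4.97610262e-04]
```

View pics/top0.png

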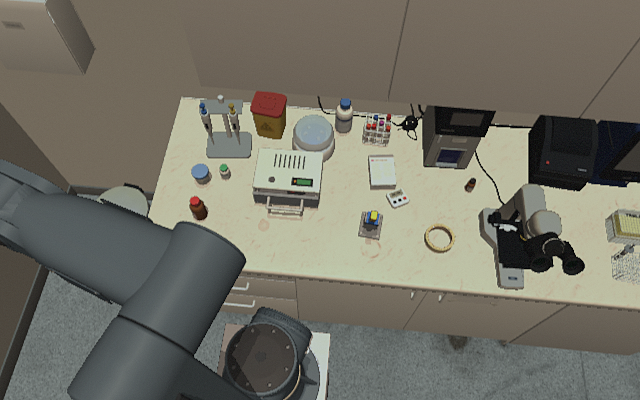

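View pics/side0.png

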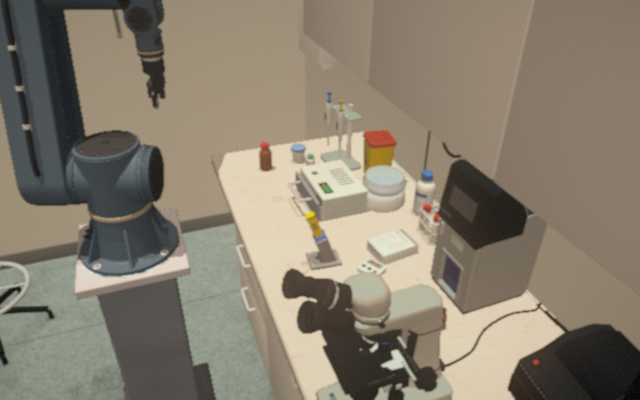

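The top view shows the warmer around (288,178) with its handle at (287,208). The holder and probe are at (371,222), the bottle at (198,208), the cup at (201,173), the timer at (398,198) and the tape at (440,237). I'll enlarge the warmer and holder.

Run:
```python
import cv2,numpy as np
t=cv2.imread("pics/top0.png");s=cv2.imread("pics/side0.png")
f=lambda im,x,y,w,h:cv2.resize(im[y:y+h,x:x+w],(400,300),interpolation=cv2.INTER_CUBIC)
a=np.vstack([np.hstack([f(t,240,140,100,75),f(t,340,185,80,60)]),np.hstack([f(s,280,155,100,75),f(s,290,205,80,60)])])
cv2.imwrite("pics/c0.png",a)
```

```text
(no output)
```

View pics/c0.png

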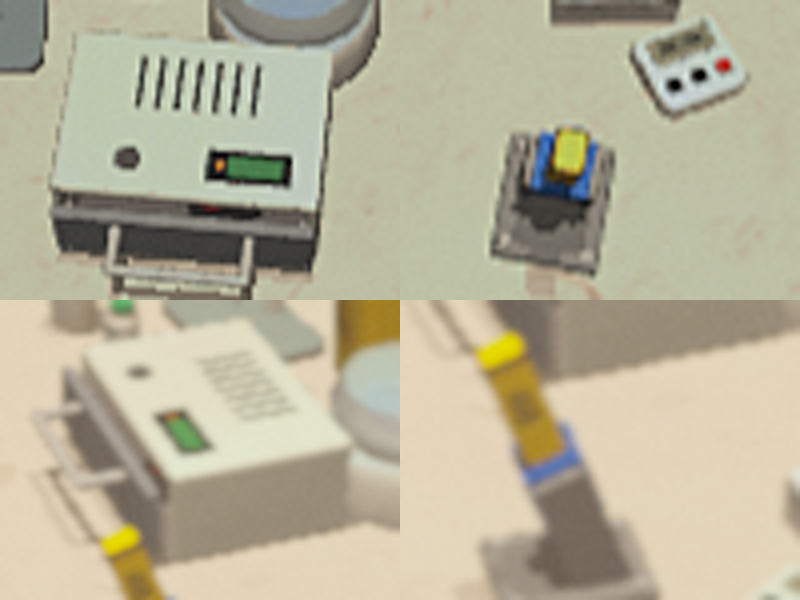

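```bash
cat > h.py <<'E'
import numpy as np, cv2
from workcell import env, imaging, ticket
from scipy.spatial.transform import Rotation as Ro
def ray(n,p):
    m=imaging.camera_model(n);d=m["R"].T@np.linalg.inv(m["intrinsics"])@[p[0],p[1],1];return -m["R"].T@m["t"],d/np.linalg.norm(d)
def plane(n,p,z):
    o,d=ray(n,p);return o+d*(z-o[2])/d[2]
def tri(p,q):
    A=0;b=0;R=[]
    for n,x in(("top",p),("side",q)):
        o,d=ray(n,x);P=np.eye(3)-np.outer(d,d);A=A+P;b=b+P@o;R.append((P,o))
    X=np.linalg.solve(A,b);return X,[round(1e3*np.linalg.norm(P@(X-o)),1) for P,o in R]
def proj(n,X):
    m=imaging.camera_model(n);c=m["intrinsics"]@(m["R"]@np.asarray(X)+m["t"]);return c[:2]/c[2]
def tool():
    s=env.read_state();q=s["tool_rot"];return np.array(s["tcp_pos"]),Ro.from_quat([q[1],q[2],q[3],q[0]]).as_matrix(),s
E
python3 - <<'E'
from h import *
np.set_printoptions(precision=4,suppress=True)
T=lambda u,v:(240+u/4-.4,140+v/4-.4)
F=lambda u,v:(340+(u-400)/5-.4,185+v/5-.4)
S=lambda u,v:(280+u/4-.4,155+(v-300)/4-.4)
G=lambda u,v:(290+(u-400)/5-.4,205+(v-300)/5-.4)
print("cams",*[ray(n,(0,0))[0] for n in("top","side")])
w=[plane("top",T(*p),.085) for p in((77,35),(333,50),(318,212),(52,190))];print("warmer top",w)
w2=[plane("side",S(*p),.085) for p in((248,322),(350,442),(172,480),(82,350))];print("side",w2)
print("bar top",[plane("top",T(*p),.060) for p in((108,271),(250,277))])
print("bar side",[plane("side",S(*p),.060) for p in((38,413),(88,483))])
print("foot",[plane("top",F(*p),.01) for p in((508,130),(615,150),(600,266),(490,255))])
print("htop",tri(F(570,150),G(502,350)))
# yellow masks at full res
for n in("top","side"):
    im=imaging.capture(n); h=cv2.cvtColor(im,cv2.COLOR_RGB2HSV)
    x0,y0,x1,y1=(360,200,390,240) if n=="top" else (295,205,340,260)
    for nm,lo,hi in(("yel",(20,150,60),(35,255,255)),("yeltop",(20,150,185),(35,255,255)),("blue",(100,100,50),(125,255,255))):
        m=cv2.inRange(h,lo,hi)[y0:y1,x0:x1]; ys,xs=np.nonzero(m)
        if len(xs): print(n,nm,len(xs),xs.mean()+x0,ys.mean()+y0,xs.min()+x0,xs.max()+x0,ys.min()+y0,ys.max()+y0)
E
```

```text
cams [-0.2156 -0.1379  1.5402] [ 0.113  -1.2843  0.9272]
warmer top [array([0.7231, 0.135 , 0.085 ]), array([ 0.7306, -0.0817,  0.085 ]), array([ 0.5744, -0.0839,  0.085 ]), array([0.5725, 0.1328, 0.085 ])]
side [array([0.7297, 0.1317, 0.085 ]), array([ 0.7301, -0.0792,  0.085 ]), array([ 0.5771, -0.0835,  0.085 ]), array([0.5762, 0.133 , 0.085 ])]
bar top [array([0.5165, 0.0809, 0.06  ]), array([ 0.5228, -0.0339,  0.06  ])]
bar side [array([0.5212, 0.0857, 0.06  ]), array([ 0.5266, -0.0296,  0.06  ])]
foot [array([ 0.5614, -0.2275,  0.01  ]), array([ 0.5538, -0.2994,  0.01  ]), array([ 0.4686, -0.2928,  0.01  ]), array([ 0.4692, -0.221 ,  0.01  ])]
htop (array([ 0.474 , -0.2561,  0.1656]), [np.float64(1.1), np.float64(1.1)])
top yel 51 373.5686274509804 215.33333333333334 370 377 211 221
top yeltop 38 373.57894736842104 214.78947368421052 371 376 211 218
top blue 67 371.56716417910445 219.3134328358209 366 378 212 224
side yel 189 313.5978835978836 223.39153439153438 305 321 211 236
side yeltop 40 309.6 214.825 305 314 212 218
side blue 16 320.25 237.8125 316 324 235 240
```

```bash
R='-.0325 -.0205 0 0 0 0'; python3 jog.py '-.0323 -.0203 0 0 0 0;-.0323 -.0203 0 0 0 0;-.0323 -.0203 0 0 0 0;-.0323 -.0203 0 0 0 0;-.0323 -.0203 0 0 0 0' 0.04
python3 jog.py '-.0323 -.0203 0 0 0 0;-.0323 -.0203 0 0 0 0;-.0323 -.0203 0 0 0 0;-.0323 -.0203 0 0 0 0;-.0323 -.0203 0 0 0 0'
python3 jog.py '-.0323 -.0203 0 0 0 0;-.0323 -.0203 0 0 0 0;-.0323 -.0203 0 0 0 0;-.0323 -.0203 0 0 0 0;-.0323 -.0203 0 0 0 0'
python3 jog.py '0 0 0 0 0 .134;0 0 0 0 0 .134;0 0 0 0 0 .134;0 0 0 0 0 .134;0 0 0 0 0 .134'
python3 jog.py '0 0 0 0 0 .134;0 0 0 0 0 .134;0 0 0 0 0 .134;0 0 0 0 0 .134;0 0 0 0 0 0'
python3 - <<'E'
from h import *
p,R,s=tool();print(p,R,s["qpos"],s["wrist_force"])
im=imaging.capture("side");cv2.imwrite("pics/s1.png",cv2.resize(im[130:250,230:390],(800,600))[:,:,::-1])
E
```

```text
t: 0.7
tcp_pos: [0.2838, 0.3223, 0.2036]
tool_rot: [0.0, 0.166, 0.986, 0.0]
wrist_force: [1.5, 0.9, 0.2]
gripper_width: 0.0399
grip_force: 0.0
t: 1.2
tcp_pos: [0.4032, 0.1733, 0.2036]
tool_rot: [0.0, 0.166, 0.986, 0.0]
wrist_force: [-0.0, 1.3, 0.6]
gripper_width: 0.0398
grip_force: 0.0
t: 1.7
tcp_pos: [0.5225, 0.0245, 0.2035]
tool_rot: [-0.0, 0.166, 0.986, 0.0]
wrist_force: [0.1, 0.5, -0.8]
gripper_width: 0.04
grip_force: 0.0
t: 2.2
tcp_pos: [0.5217, 0.0259, 0.2034]
tool_rot: [-0.0, 0.484, 0.875, -0.0]
wrist_force: [0.1, -0.2, 1.7]
gripper_width: 0.0399
grip_force: 0.0
t: 2.7
tcp_pos: [0.5217, 0.0259, 0.2035]
tool_rot: [-0.0, 0.697, 0.717, -0.0]
wrist_force: [-0.5, 0.6, -0.1]
gripper_width: 0.04
grip_force: 0.0
[0.52172329 0.02594697 0.20346584] [[-2.85855519e-02  9.99591308e-01 -2.88619533e-04]
 [ 9.99591350e-01  2.85855536e-02  1.79804457e-06]
 [ 1.00476589e-05 -2.88450190e-04 -9.99999958e-01]] [4.96816530e-02 2.59759179e-01 2.55200089e-02 1.33684533e+00
 1.61290234e-05 1.59188853e+00] [-0.51544878  0.62332581 -0.12591764]
```

View pics/s1.png

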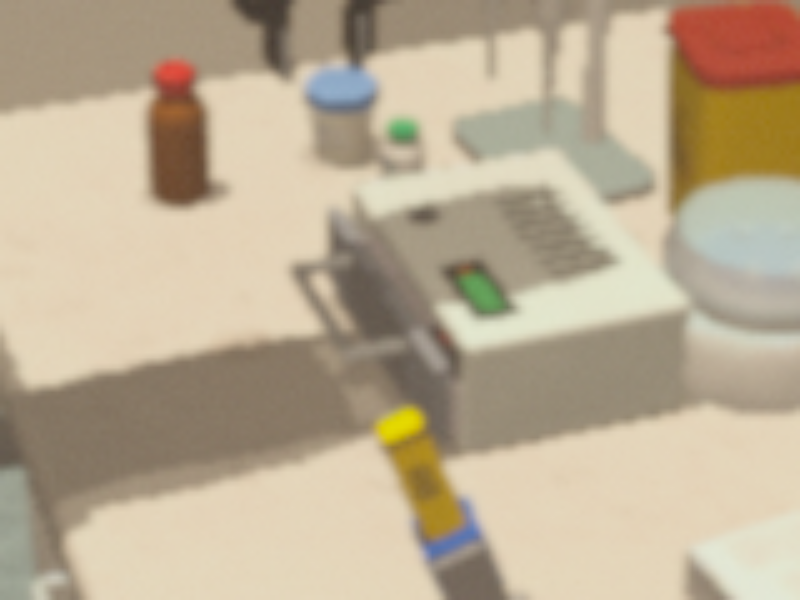

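```bash
python3 jog.py '0 0 .04 0 0 0;0 0 .04 0 0 0;0 0 .02 0 0 0;0 0 0 0 0 0' 0.03
python3 - <<'E'
from h import *
im=imaging.capture("side");cv2.imwrite("pics/s2.png",cv2.resize(im[160:220,270:350],(800,600),interpolation=cv2.INTER_CUBIC)[:,:,::-1])
p,R,s=tool()
for z in(.058,):
  for X in((.521,.085,z),(.522,.026,z),(.524,-.03,z)): q=proj("side",X);print((q-[270,160])*10)
print((proj("side",p)-[270,160])*10,p)
E
```

```text
t: 3.15
tcp_pos: [0.5198, 0.0258, 0.101]
tool_rot: [-0.002, 0.695, 0.719, -0.002]
wrist_force: [0.8, -0.6, 0.0]
gripper_width: 0.0299
grip_force: 0.0
[191.06995779 234.74612538]
[248.23127763 322.98532138]
[308.75281342 410.94762883]
[242.74376209 205.13225169] [0.52095277 0.02593683 0.10304547]
```

View pics/s2.png

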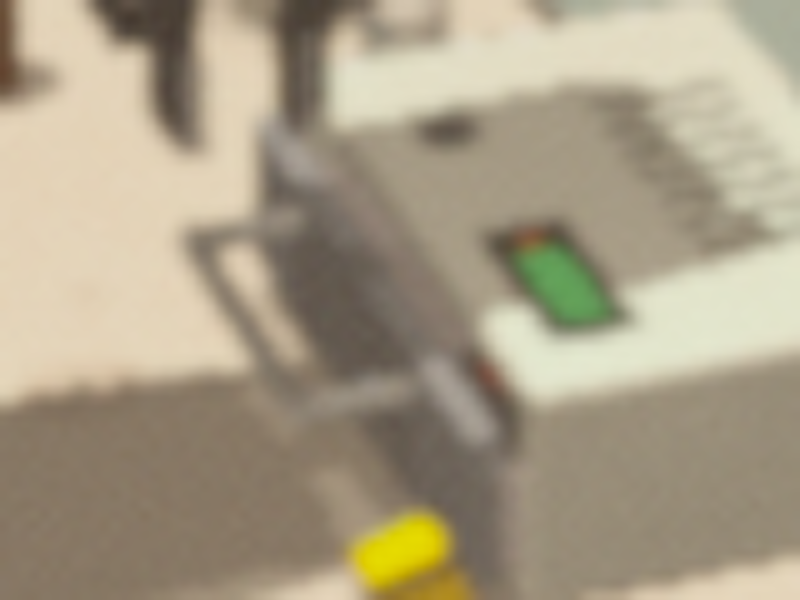

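The bar runs from (195,240) to (295,410) in the crop, matching my estimate. The open fingertips sit about 15–20 mm higher than the TCP, so I'll go a little lower before closing.

```bash
python3 jog.py '0 0 .03 0 0 0;0 0 .03 0 0 0;0 0 .012 0 0 0;0 0 0 0 0 0;0 0 0 0 0 0' 
python3 jog.py '0 0 0 0 0 0;0 0 0 0 0 0;0 0 0 0 0 0;0 0 0 0 0 0' 0
```

```text
t: 3.7
tcp_pos: [0.5228, 0.026, 0.0332]
tool_rot: [0.001, 0.696, 0.718, 0.001]
wrist_force: [0.6, -0.3, -0.5]
gripper_width: 0.03
grip_force: 0.0
t: 4.1
tcp_pos: [0.525, 0.026, 0.0348]
tool_rot: [0.002, 0.696, 0.718, 0.002]
wrist_force: [-0.4, -0.5, 27.5]
gripper_width: -0.0004
grip_force: 14.0
```

Run:
```python
from h import *
a,b=imaging.capture("side"),imaging.capture("top")
f=lambda im,x,y:cv2.resize(im[y:y+75,x:x+50],(400,600),interpolation=cv2.INTER_CUBIC)
cv2.imwrite("pics/s3.png",np.hstack([f(a,280,150),f(b,260,165)])[:,:,::-1])
```

```text
(no output)
```

View pics/s3.png

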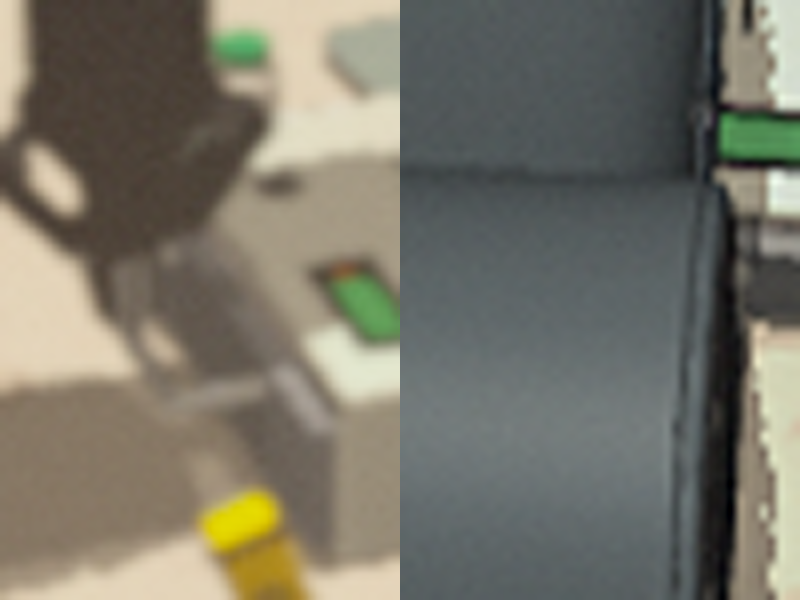

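The side picture shows the fingers shut at about (120,300), apparently on top of the bar, which runs from (125,260) to (170,400). I'll raise the tool, keep it shut, and measure where the fingertips really are.

```bash
python3 jog.py '0 0 -.04 0 0 0;0 0 -.04 0 0 0;0 0 -.02 0 0 0;0 0 0 0 0 0;0 0 0 0 0 0'
python3 - <<'E'
from h import *
p,R,s=tool();q=proj("side",p);print(p,q,s["gripper_width"])
im=imaging.capture("side");g=im.max(2);x,y=q.astype(int)
for r in range(y-25,y+6): print(r,*["%3d"%v for v in g[r,x-16:x+17:2]])
print("cols",x-16)
E
```

```text
t: 4.7
tcp_pos: [0.5221, 0.026, 0.132]
tool_rot: [0.0, 0.696, 0.718, 0.0]
wrist_force: [-1.0, -0.4, 0.2]
gripper_width: 0.0002
grip_force: 0.0
[0.52214843 0.02598405 0.13204449] [294.46375216 172.62284246] 0.00016852109555720146
147 157  85  90 172 215 165  75  78  76  75  75  74  73  74 120 207 226
148 195 124  79 127 198 169  79  78  77  73  76  74  75  78 157 219 227
149 218 170  90  86 155 146  78  76  76  75  78  75  75  92 187 225 227
150 226 204 127  76 102 106  73  76  74  77  77  76  78 123 207 227 227
151 228 220 172  91  76  80  77  79  78  75  75  83  88 154 220 227 226
152 228 225 203 126  77  75  77  77  76  78  76 107 121 178 224 222 218
153 228 227 220 171  99  83  75  78  76  79  86 131 146 190 223 202 199
154 227 228 226 204 147 123  88  77  81  83  99 145 151 195 215 192 188
155 228 227 228 222 195 180 108  82  87  96 109 151 151 195 206 180 178
156 227 227 227 227 220 211 124  90 106 107 112 153 150 185 199 161 160
157 228 228 227 227 228 218 130  93 113 112 113 152 148 167 190 146 135
158 228 227 227 227 228 217 128  91 112 112 109 152 145 153 187 159 135
159 227
[... 669 characters left out ...]
227 227 227 227 227 213 220 227 227 227 227
169 228 228 227 228 229 229 227 228 228 227 227 201 211 227 227 227 226
170 228 228 227 228 227 227 228 227 227 223 219 191 200 225 226 226 220
171 228 227 227 228 228 228 227 229 227 216 195 173 184 220 221 217 202
172 227 228 228 228 227 228 227 227 228 211 174 164 163 207 201 190 174
173 228 227 228 227 227 227 228 228 228 209 160 164 153 179 176 167 161
174 227 228 227 228 227 228 227 228 228 207 146 163 153 152 160 166 164
175 228 228 228 228 228 227 229 228 227 208 137 162 159 143 153 164 166
176 228 229 228 228 227 228 227 229 228 208 131 148 159 139 146 164 166
177 229 228 228 228 228 227 228 228 229 210 128 133 143 134 141 158 165
cols 278
```

Measured: the shut fingertips end at row 164–165 where the reported TCP projects to 172.6. The real tips are therefore about 28–30 mm behind the reported TCP, and the contact on top of the bar agrees with that. I'll grip the bar deeper.

```bash
python3 jog.py '0 0 0 0 0 0;0 0 0 0 0 0;0 0 0 0 0 0' 0.034
python3 jog.py '0 0 .04 0 0 0;0 0 .04 0 0 0;0 0 .03 0 0 0;0 0 .01 0 0 0;0 0 0 0 0 0'
python3 jog.py '0 0 0 0 0 0;0 0 0 0 0 0;0 0 0 0 0 0;0 0 0 0 0 0;0 0 0 0 0 0' 0
```

```text
t: 5.05
tcp_pos: [0.5215, 0.026, 0.1311]
tool_rot: [-0.0, 0.696, 0.718, -0.0]
wrist_force: [-0.0, -0.6, -0.0]
gripper_width: 0.0336
grip_force: 0.0
t: 5.55
tcp_pos: [0.5209, 0.0259, 0.0108]
tool_rot: [-0.001, 0.696, 0.718, -0.001]
wrist_force: [0.5, 0.5, 0.1]
gripper_width: 0.0341
grip_force: 0.0
t: 6.05
tcp_pos: [0.5233, 0.026, 0.0133]
tool_rot: [0.001, 0.696, 0.718, 0.001]
wrist_force: [-0.4, 0.5, 7.5]
gripper_width: 0.0076
grip_force: 58.6
```

```bash
python3 jog.py '0 -.01 0 0 0 0;0 -.018 0 0 0 0;0 -.018 0 0 0 0;0 -.018 0 0 0 0;0 0 0 0 0 0'
python3 jog.py '0 -.012 0 0 0 0;0 -.008 0 0 0 0;0 -.004 0 0 0 0;0 -.003 0 0 0 0;0 0 0 0 0 0'
```

```text
t: 6.55
tcp_pos: [0.4572, 0.0255, 0.0133]
tool_rot: [-0.0, 0.696, 0.718, 0.002]
wrist_force: [-1.1, 13.3, 7.4]
gripper_width: 0.0075
grip_force: 59.9
t: 7.05
tcp_pos: [0.4374, 0.0253, 0.0136]
tool_rot: [0.003, 0.696, 0.718, 0.006]
wrist_force: [37.2, 18.0, -31.1]
gripper_width: 0.0076
grip_force: 58.7
```

```bash
python3 jog.py '0 0 0 0 0 0;0 0 0 0 0 0;0 0 0 0 0 0;0 0 0 0 0 0' 0.034
python3 jog.py '0 0 -.03 0 0 0;0 0 -.04 0 0 0;0 0 -.05 0 0 0;0 0 -.05 0 0 0;0 0 -.05 0 0 0'
python3 - <<'E'
from h import *
p,R,s=tool();print(p,s["qpos"],R)
for n in("side","top"):
    im=imaging.capture(n);cv2.imwrite(f"pics/{n}4.png",im[:,:,::-1])
a,b=cv2.imread("pics/side4.png"),cv2.imread("pics/top4.png")
f=lambda im,x,y:cv2.resize(im[y:y+75,x:x+50],(400,600),interpolation=cv2.INTER_CUBIC)
cv2.imwrite("pics/s4.png",np.hstack([f(a,275,155),f(b,265,165)]))
E
```

```text
t: 7.45
tcp_pos: [0.4307, 0.0231, 0.0118]
tool_rot: [0.0, 0.696, 0.718, -0.0]
wrist_force: [-0.3, 1.4, 0.6]
gripper_width: 0.0339
grip_force: 0.0
t: 7.95
tcp_pos: [0.4301, 0.023, 0.2338]
tool_rot: [0.0, 0.696, 0.718, 0.0]
wrist_force: [2.4, 0.2, -0.2]
gripper_width: 0.0343
grip_force: 0.0
[0.4301237  0.0230467  0.23384356] [ 5.35456588e-02  6.64269742e-02 -1.29767537e-01  1.37444341e+00
 -1.91909721e-05  1.59345241e+00] [[-3.08846632e-02  9.99522942e-01  1.59201121e-04]
 [ 9.99522955e-01  3.08846653e-02 -1.06858313e-05]
 [-1.55976069e-05  1.58795147e-04 -9.99999987e-01]]
```

View pics/s4.png

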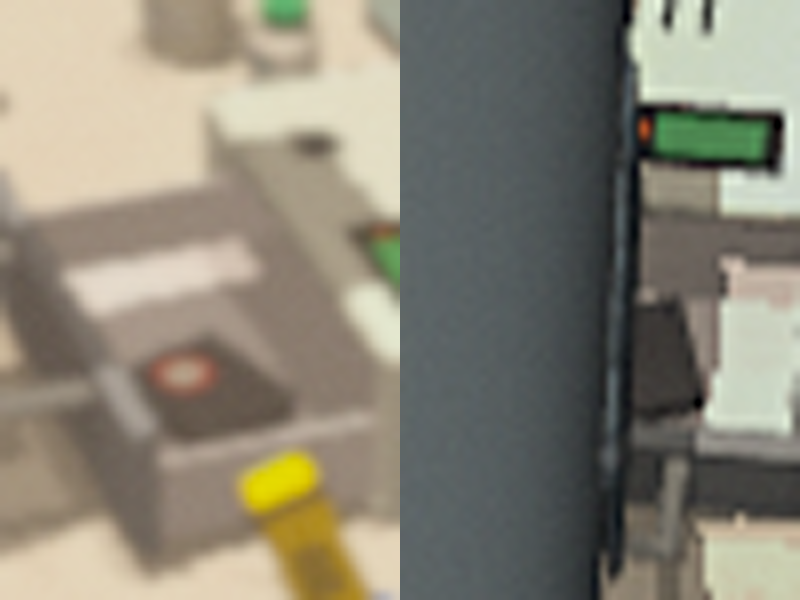

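The drawer is out: in the side crop the ring is at (183,373) on the plate, and the handle is free. Next I'll go to the probe.

```bash
python3 jog.py '-.035 .0027 .004 0 0 0;-.035 .0027 .004 0 0 0;-.035 .0027 .004 0 0 0;-.035 .0027 .004 0 0 0;-.035 .0027 .004 0 0 0' .06 >/dev/null
python3 jog.py '-.035 .0027 .004 0 0 0;-.035 .0027 .004 0 0 0;-.035 .0027 .004 0 0 0;0 0 0 0 0 -.146;0 0 0 0 0 -.146'>/dev/null
python3 jog.py '0 0 0 0 0 -.146;0 0 0 0 0 -.146;0 0 0 0 0 -.146;0 0 0 0 0 -.146;0 0 0 0 0 -.146'
python3 jog.py '0 0 0 0 0 -.146;0 0 0 0 0 -.146;0 0 0 0 0 -.146;0 0 0 0 -.117 0;0 0 0 0 -.117 0'>/dev/null
python3 jog.py '0 0 0 0 -.116 0;0 0 0 0 0 0;0 0 0 0 0 0'
python3 - <<'E'
from h import *
np.set_printoptions(precision=4,suppress=True)
p,R,s=tool();print(p,s["qpos"]);print(R)
im=imaging.capture("top");cv2.imwrite("pics/top5.png",im[:,:,::-1])
sd=imaging.capture("side");cv2.imwrite("pics/side5.png",sd[:,:,::-1])
for n,i,b in(("top",im,(260,160,330,230)),("side",sd,(285,190,310,212))):
    h=cv2.cvtColor(i,cv2.COLOR_RGB2HSV);m=(cv2.inRange(h,(0,110,80),(8,255,255))|cv2.inRange(h,(172,110,80),(180,255,255)))
    x0,y0,x1,y1=b;c,l,st,ce=cv2.connectedComponentsWithStats(m[y0:y1,x0:x1])
    for k in range(1,c):
        if st[k,4]>3: q=ce[k]+[x0,y0];print(n,st[k],q,plane(n,q,.031))
a=np.array([-.3418,.0274,.9394]);t=np.array([.4977,-.2585,.0989])+.11*a;print("to go (tool)",R.T@(t-p), "want R",np.c_[np.cross([.08,.9968,0],-a),[.08,.9968,0],-a])
f=lambda im,x,y:cv2.resize(im[y:y+75,x:x+50],(400,600),interpolation=cv2.INTER_CUBIC)
cv2.imwrite("pics/s5.png",np.hstack([f(sd,290,175),f(im,265,165)])[:,:,::-1])
E
```

```text
t: 9.55
tcp_pos: [0.4608, -0.256, 0.1993]
tool_rot: [-0.0, 0.253, 0.967, 0.0]
wrist_force: [0.7, 0.7, -0.2]
gripper_width: 0.0599
grip_force: 0.0
t: 10.35
tcp_pos: [0.4603, -0.2561, 0.1998]
tool_rot: [0.173, 0.04, 0.984, -0.007]
wrist_force: [0.2, -0.1, 0.3]
gripper_width: 0.0604
grip_force: 0.0
[ 0.4603 -0.2561  0.1998] [-0.6228 -0.022  -0.3749  0.9156  0.1772 -0.5149]
[[-0.9367  0.0808  0.3408]
 [ 0.0758  0.9967 -0.0278]
 [-0.3419 -0.0002 -0.9397]]
to go (tool) [-0.0006  0.0006 -0.0024] want R [[-0.9364  0.08    0.3418]
 [ 0.0752  0.9968 -0.0274]
 [-0.3429  0.     -0.9394]]
```

View pics/s5.png

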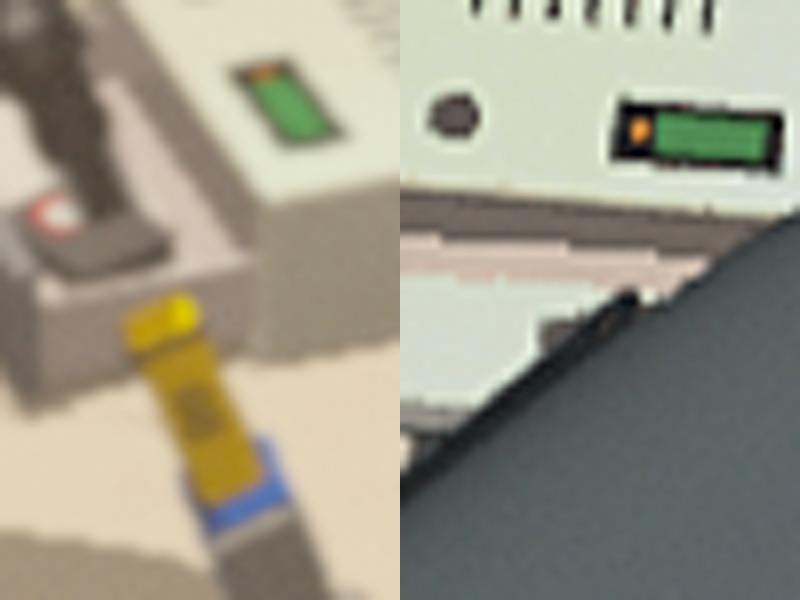

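The side crop shows a finger tip at (110,220). The handle's top is at (165,315), directly ahead of it. I'll check that against the prediction.

Run:
```python
from h import *
p,R,s=tool();c=lambda X:((proj("side",X)-[290,175])*8).round()
for b in(0,.03,.04):
  for sg in(1,-1): print(b,sg,c(p-b*R[:,2]+sg*.037*R[:,1]))
# axis line of tool through handle top?
print([c(p+k*R[:,2]) for k in(0,.04,.08,.11)])
```

```text
0 1 [ 95. 180.]
0 -1 [152. 301.]
0.03 1 [ 64. 113.]
0.03 -1 [120. 233.]
0.04 1 [54. 90.]
0.04 -1 [109. 209.]
[array([123., 239.]), array([164., 327.]), array([203., 412.]), array([231., 474.])]
```

```bash
python3 jog.py '0 0 .03 0 0 0;0 0 .03 0 0 0;0 0 .03 0 0 0;0 0 .0175 0 0 0;0 0 0 0 0 0'
python3 jog.py '0 0 0 0 0 0;0 0 0 0 0 0;0 0 0 0 0 0;0 0 0 0 0 0;0 0 0 0 0 0' 0
python3 jog.py '0 0 0 0 0 0;0 0 0 0 0 0'
```

```text
t: 10.95
tcp_pos: [0.4982, -0.2584, 0.0963]
tool_rot: [0.172, 0.039, 0.984, -0.006]
wrist_force: [-0.5, 0.8, 0.1]
gripper_width: 0.0598
grip_force: 0.0
t: 11.45
tcp_pos: [0.4985, -0.2596, 0.1]
tool_rot: [0.175, 0.039, 0.984, -0.008]
wrist_force: [-1.3, -0.9, 6.7]
gripper_width: 0.0196
grip_force: 58.7
t: 11.65
tcp_pos: [0.4985, -0.2596, 0.1]
tool_rot: [0.175, 0.039, 0.984, -0.008]
wrist_force: [-1.2, 0.1, 7.7]
gripper_width: 0.0193
grip_force: 58.7
```

```bash
python3 jog.py '0 0 -.01 0 0 0;0 0 -.02 0 0 0;0 0 -.025 0 0 0;0 0 -.025 0 0 0;0 0 -.025 0 0 0'
python3 jog.py '0 0 -.02 0 0 0;0 0 0 0 .116 0;0 0 0 0 .117 0;0 0 0 0 .117 0;0 0 0 0 0 0'
python3 - <<'E'
from h import *
np.set_printoptions(precision=4,suppress=True)
p,R,s=tool();print(p,s["qpos"],s["wrist_force"]);print(R)
im=imaging.capture("top");cv2.imwrite("pics/top6.png",im[:,:,::-1])
sd=imaging.capture("side");cv2.imwrite("pics/side6.png",sd[:,:,::-1])
for n,i,b in(("top",im,(260,185,330,230)),("side",sd,(285,185,315,215))):
    x0,y0,x1,y1=b;i=i.astype(int);m=((i[:,:,0]-i[:,:,1:].max(2))>35).astype(np.uint8);c,l,st,ce=cv2.connectedComponentsWithStats(m[y0:y1,x0:x1])
    for k in range(1,c):
        if st[k,4]>3: q=ce[k]+[x0,y0];print(n,st[k],q,plane(n,q,.031))
f=lambda im,x,y:cv2.resize(im[y:y+75,x:x+50],(400,600),interpolation=cv2.INTER_CUBIC)
cv2.imwrite("pics/s6.png",np.hstack([f(sd,280,165),f(im,270,180)])[:,:,::-1])
E
```

```text
t: 12.15
tcp_pos: [0.4611, -0.2559, 0.1989]
tool_rot: [0.174, 0.039, 0.984, -0.007]
wrist_force: [0.1, 0.4, -1.2]
gripper_width: 0.0192
grip_force: 59.3
t: 12.65
tcp_pos: [0.4563, -0.2553, 0.2145]
tool_rot: [-0.003, 0.039, 0.999, 0.001]
wrist_force: [-0.9, 0.8, -2.5]
gripper_width: 0.0193
grip_force: 59.4
[ 0.4563 -0.2553  0.2145] [-0.5093  0.2665  0.062   1.3734 -0.0013 -0.4311] [-0.8973  0.8242 -2.4513]
[[-0.9969  0.0781 -0.0068]
 [ 0.0781  0.9969  0.0023]
 [ 0.007   0.0018 -1.    ]]
side [ 8 14  7  6 21] [295.6667 201.7619] [0.5195 0.0109 0.031 ]
```

View pics/s6.png

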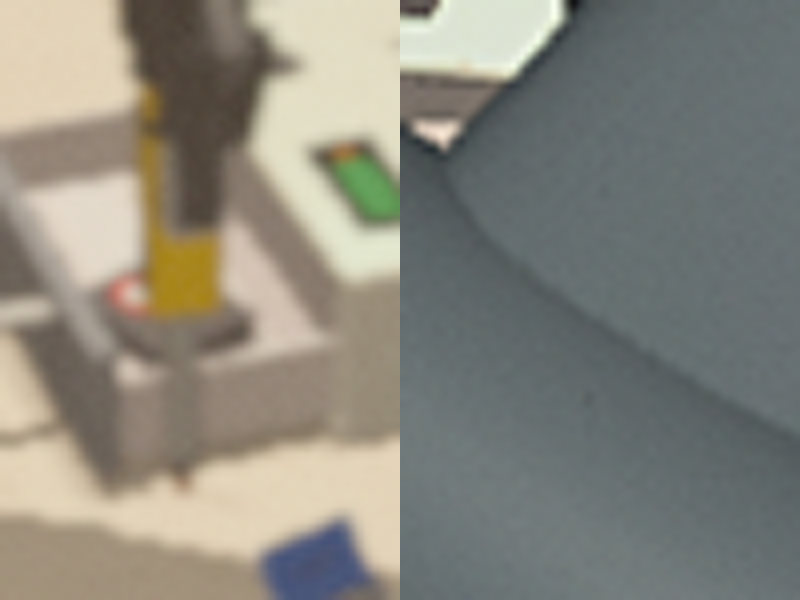

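The probe is out and upright. In the side crop its copper tip is at (182,482), and the ring is partly visible at (128,295) behind the handle. I'll work out the ring from the unobstructed side4 picture and the tip offset.

Run:
```python
from h import *
np.set_printoptions(precision=4,suppress=True)
i=cv2.imread("pics/side4.png")[:,:,::-1].astype(int);x0,y0,x1,y1=285,190,310,212
m=((i[:,:,0]-i[:,:,1:].max(2))>30)[y0:y1,x0:x1].astype(np.uint8)
c,_=cv2.findContours(m,cv2.RETR_EXTERNAL,cv2.CHAIN_APPROX_NONE);k=max(c,key=len);e=cv2.fitEllipse(k);q=np.array(e[0])+[x0,y0];bb=cv2.boundingRect(k)
print("ring",q,e[1],bb,plane("side",q,.031))
p,R,s=tool();pt=p+.0847*R[:,2];print("pred point",pt,proj("side",pt),"seen",plane("side",(302.4,224.9),pt[2]))
t=plane("side",q,.031)
print("warmer-front check; spot in tool:",R.T@(t-pt))
```

```text
ring [297.5308 201.1176] (4.855873107910156, 7.533614635467529) (9, 9, 8, 6) [0.5264 0.0125 0.031 ]
pred point [ 0.4555 -0.2554  0.131 ] [303.1114 226.5294] seen [ 0.4561 -0.2477  0.131 ]
warmer-front check; spot in tool: [-0.0494  0.2726  0.1002]
```

```bash
python3 jog.py '-.0062 .034 0 0 0 0;-.0062 .034 0 0 0 0;-.0062 .034 0 0 0 0;-.0062 .034 0 0 0 0;-.0062 .034 0 0 0 0'>/dev/null
python3 jog.py '-.0062 .034 0 0 0 0;-.0062 .034 0 0 0 0;-.0062 .034 0 0 0 0;0 0 0 0 0 0;0 0 .02 0 0 0'>/dev/null
python3 jog.py '0 0 .03 0 0 0;0 0 .02 0 0 0;0 0 .01 0 0 0;0 0 0 0 0 0;0 0 0 0 0 0'
python3 - <<'E'
from h import *
np.set_printoptions(precision=4,suppress=True)
p,R,s=tool();pt=p+.0847*R[:,2];print(pt,proj("side",pt),proj("top",pt),s["wrist_force"],R[:,2])
for n in("side","top"): cv2.imwrite(f"pics/{n}7.png",imaging.capture(n)[:,:,::-1])
a,b=cv2.imread("pics/side7.png"),cv2.imread("pics/top7.png")
f=lambda im,x,y:cv2.resize(im[y:y+60,x:x+40],(400,600),interpolation=cv2.INTER_CUBIC)
cv2.imwrite("pics/s7.png",np.hstack([f(a,277,155),f(b,270,170)]))
E
```

```text
t: 14.25
tcp_pos: [0.5265, 0.0113, 0.1374]
tool_rot: [0.001, 0.04, 0.999, 0.0]
wrist_force: [0.2, 0.0, -0.2]
gripper_width: 0.0193
grip_force: 59.5
[0.5266 0.0113 0.0527] [297.6124 195.7009] [288.4467 207.5375] [ 0.221   0.0496 -0.2306] [ 0.0021  0.0003 -1.    ]
```

View pics/s7.png

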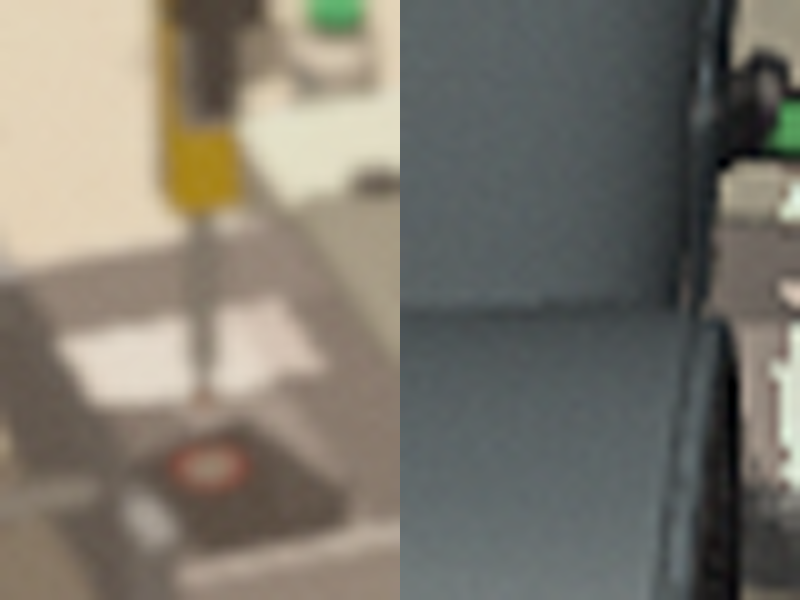

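The side crop shows the tip at (203,405) and the ring centre at (209,466). They line up to about 2 mm. I'll make a small correction and lower.

```bash
python3 jog.py '-.0015 .001 .008 0 0 0;0 0 .005 0 0 0;0 0 .003 0 0 0;0 0 0 0 0 0;0 0 0 0 0 0'
python3 jog.py '0 0 .002 0 0 0;0 0 0 0 0 0;0 0 0 0 0 0'|grep -E "pos|force"
python3 jog.py '0 0 .002 0 0 0;0 0 0 0 0 0;0 0 0 0 0 0'|grep -E "pos|force"
```

```text
t: 14.85
tcp_pos: [0.5278, 0.0125, 0.12]
tool_rot: [-0.0, 0.04, 0.999, 0.0]
wrist_force: [-0.1, -0.1, -1.7]
gripper_width: 0.0192
grip_force: 59.5
tcp_pos: [0.5278, 0.0125, 0.1181]
wrist_force: [-0.0, 0.2, -0.9]
grip_force: 59.5
tcp_pos: [0.5278, 0.0125, 0.116]
wrist_force: [-0.5, 0.2, -0.8]
grip_force: 59.5
```

```bash
cat > avg.py <<'E'
from h import *
F=[]
for _ in range(6): imaging.capture("side"); F.append(tool()[2]["wrist_force"])
print(np.mean(F,0).round(2),np.std(F,0).round(2),tool()[0])
E
python3 avg.py
python3 jog.py '0 0 .002 0 0 0;0 0 0 0 0 0;0 0 0 0 0 0'>/dev/null; python3 avg.py
python3 jog.py '0 0 .002 0 0 0;0 0 0 0 0 0;0 0 0 0 0 0'>/dev/null; python3 avg.py
```

```text
[-0.22 -0.25 -0.82] [0.22 0.37 0.27] [0.52785004 0.01247306 0.11605406]
[ 0.26 -0.14  0.56] [0.48 0.41 0.56] [0.52789489 0.0124646  0.11410023]
[0.54 0.51 1.17] [0.31 0.31 0.42] [0.52786167 0.01247396 0.1120934 ]
```

```bash
python3 jog.py '0 0 .0023 0 0 0;0 0 0 0 0 0;0 0 0 0 0 0;0 0 0 0 0 0'>/dev/null; python3 avg.py
python3 - <<'E'
from h import *
im=imaging.capture("side");p,R,s=tool();print(s["t"],R[:,2],s["gripper_width"])
a,b=im,cv2.imread("pics/side0.png")[:,:,::-1]
f=lambda im,x,y,w,h:cv2.resize(im[y:y+h,x:x+w],(400,600),interpolation=cv2.INTER_CUBIC)
cv2.imwrite("pics/s8.png",np.hstack([f(a,277,170,40,60),f(a,250,130,140,210)])[:,:,::-1])
E
```

```text
[0.23 0.2  1.88] [0.32 0.58 0.47] [0.52782182 0.01246141 0.10975944]
17.7 [ 1.03318337e-04 -3.34769741e-05 -9.99999994e-01] 0.019171289693156287
```

View pics/s8.png

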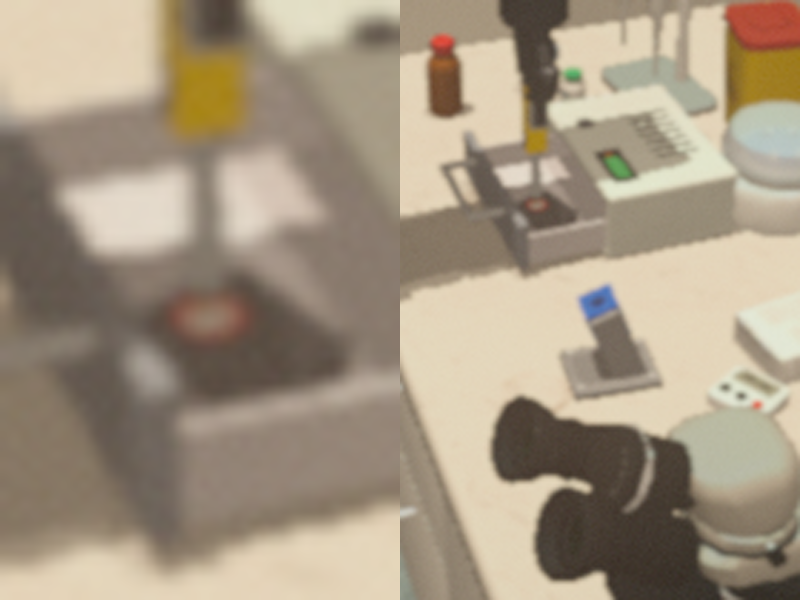

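The left crop shows the sheath ending near (208,288) and the ring centre at (209,316). Whether the thin copper tip spans the gap isn't clear, so I'll compare pixels with the earlier picture.

Run:
```python
from h import *
a=np.mean([imaging.capture("side").astype(float) for _ in range(3)],0);b=cv2.imread("pics/side7.png")[:,:,::-1].astype(float)
for r in range(192,207): print(r,*["%3d,%3d,%3d|%4d"%(*a[r,c],(a-b)[r,c].sum()) for c in range(293,303)])
for z in(.031,.0345,.042): print(z,proj("side",(.5278,.0125,z)))
```

```text
192 227,217,202|  -1 221,211,195| -13 199,188,172| -47 163,153,137| -59 138,129,115| -76 150,139,126|-130 187,177,161| -91 214,203,188| -33 223,212,197|  -6 220,208,193|   0
193 219,208,193| -12 209,199,184| -37 188,178,162| -70 158,147,132| -67 136,125,111| -71 146,135,121|-125 180,169,154| -86 205,193,178| -37 211,199,185|  -6 202,188,174|   3
194 192,180,165| -42 176,164,149| -84 158,147,133|-102 141,130,117| -58 132,122,107| -35 140,128,115| -73 159,147,133| -69 180,166,152| -28 183,170,155|  -6 178,163,149|   0
195 157,143,128| -39 144,130,117| -81 136,122,109| -96 129,117,105| -69 128,118,104| -56 132,120,107| -58 143,129,116| -50 155,140,126| -24 162,147,133|  -1 164,148,135|   1
196 139,124,112|  -4 135,120,108| -39 131,117,105| -71 128,116,104| -84 130,119,105| -79 129,118,105| -73 133,120,107| -50 135,121,109| -24 142,126,114| -13 153,137,124|   1
197 137,120,108|  -5 135,119,107|  -9 128,115,102| -32 127,115,102| -62 129,119,104| -54 125,113,100| -41 118,106, 94| -26 109, 96, 84| -26 114,101, 88|  -8 130,115,103|   0
198 133,117,106|   2 127,110,100|  -9 120,106, 93|  -9 1
[... 912 characters left out ...]
78|  -5 121, 86, 72|   0 111, 79, 68|  -3  99, 74, 62|   1  95, 79, 68|   6
204 102, 90, 80|   7  92, 79, 67|  -4  95, 78, 67|   0  99, 77, 65|  -6 102, 78, 65|  -2 103, 78, 67|   1 100, 78, 67|   7  94, 77, 65|  -3  92, 78, 67|   2  89, 77, 67|   3
205 119,109, 99|   0 101, 89, 78|   1  92, 80, 69|   3  90, 77, 66|   1  92, 78, 68|   1  92, 78, 68|   5  91, 79, 68|   4  90, 78, 68|  -7  91, 78, 67|  -3  91, 79, 68|   7
206 141,132,121|   4 114,103, 93|  -2  97, 86, 75|   2  91, 77, 67|  -6  90, 79, 68|   8  90, 77, 66|  -1  90, 77, 68|   3  92, 80, 70|   2  91, 78, 69|   1  90, 78, 67|  -5
0.031 [297.92999967 201.03920657]
0.0345 [297.91490047 200.14391848]
0.042 [297.88242833 198.21852374]
```

The sheath ends at row ~198.5 (predicted 198.2), so the tip touches at row ~201, which is the ring centre. Contact height and force (about 2.7 N net) also agree. I'll hand in.

```bash
python3 -c "
from workcell import env, imaging, ticket
print(ticket.close_job())"
```

```text
the job is handed in; nothing more can be done
None
```

I handed the job in; no verdict came back. The drawer is out to its stop, and the gripped probe stands upright on the red ring with about 2.7 N on the tip, roughly half pushed in; tip placement is good to about 4–5 mm, judged from the side camera only.

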